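Turn the coaster flower side up on the warming tray

ROBOT

A 6-joint arm with a two-finger parallel gripper is mounted at the origin on the work surface. World frame = base frame: x ahead of the robot, y to its left, z up, the work surface at z = 0. Lengths are in m, angles in degrees, forces in N, time in s.
With the tool pointing down it reaches from about 0.4 to 0.825 m from the base axis. Payload 7 kg.
Tool frame: the origin (TCP) lies on the centre line of the jaws, within the pads' length; the fingertips stand 11 mm ahead of it and the grasp point (between the pads) lies 8 mm behind it; z points along the fingers, y is the line along which they close (so a half turn about z gives the same grasp; the last joint's range is limited). The gripper opens to 88 mm and grips with 3 to 60 N. Pads are 19 mm wide; open, the fingers measure 130 mm over their backs; the gripper's body (78 mm by 193 mm) begins 47 mm behind the grasp point.
Start: joints at [-54.483, 20.546, 0.682, 0, -70.136, -16.507], TCP at [0.22, -0.638, 0.238] pointing down, gripper open.
Joint ranges: [-176.03, 176.03], [-82.01, 121.73], [-58.28, 71.71], [-173.87, 95.51], [-174.79, -0.11], [-173.66, 173.66]. Speed limits (degrees/s): [136.94, 136.94, 172.46, 180, 180, 180].

INTERFACE

Orientations are given as [roll, pitch, yaw] about the fixed x, y, z axes, in that order (R = Rz(yaw) Ry(pitch) Rx(roll)).
In Python, from plant import r, capture, camera_model, job gives the robot as it stands.
- The arm moves only by the tool drive_tool, never from a script. Its argument "increments" is a list that holds one entry, the list of rows, each a list of 5 numbers: the gripper's target within -1 to 1 (fully open at 1, half-way at 0, shut at -1), then the shift along the tool's x, y, z scaled (see below), then the turn about the tool's z scaled (see below). In form: [[[gripper, tx, ty, tz, roll], ...]]. A call has 1 to 5 rows; each row is the pose to reach, as a shift and turn from the pose commanded when the call began, along the tool's axes at that moment, turning the shorter way round; what a row does not reach only later rows make up. The controller multiplies each number of a shift by 120 mm and each number of a turn by 360 degrees. A row lasts 1/8 s, in which the tool goes at most 62.5 mm and 10.7 degrees, less where a joint would pass 70% of its speed; a pose out of reach is approached as far as the arm can. A call with a number of a shift or a turn outside -1 to 1 is refused whole. A call with a gripper value outside its range is refused whole. The fingers move at their own pace and stop on an object; "squeeze" is the grip in N (left out, the last holds). Time passes only in rows, so rows that repeat a pose let the fingers close. It gives the time, the measured TCP pose, the force, the opening and the grip force at its end, in the units of the state.
- r.get_state(): the state, without advancing time (a new reading comes with each control period).
- capture(name): name is "scene" or "top"; returns the picture (420x560x3 uint8, red, green, blue); there is no depth.
- camera_model(name): a dict with "camera_matrix" (3x3 intrinsics, pixels), "k1" (the pictures are not rectified: a ray, as slopes to the right and down, at radius r is drawn at 1 + k1 r^2 times it, then the intrinsics apply), "rvec" (rotation vector, rad) and "tvec" (3), from world to camera coordinates, as OpenCV has them. Camera axes: x right, y down, z forward; pixel columns grow to the right and rows downward; lengths in m; the calibration is good to about 2 mm. A picture is of the moment at which its call begins. camera_model takes no time and is no camera call.
- job.close_job(): hands the job in; it is judged then, once.
The state is a dict: "time_s": time; "joints": joint angles; "qd": joint speeds; "joint_torque": joint torques, N m; "tcp_pos": TCP position; "eef_rot": TCP orientation; "contact_force": force on the tool from outside, world axes, zero at the start; "moment": the same for the moment, N m; "gripper_width": finger opening in m; "gripper_force": force on a finger pad.
Only numpy, scipy, OpenCV 4.12 (cv2) and the standard library are available. Lean on these libraries where they do the work, as an engineer would, in place of code of your own. Each camera call takes 0.05 s, during which the arm holds its last target. There are 200 camera calls.

TASK

One of the two tile coasters on the warming tray lies with its brown cork back up. With the fingertips only, push it across the tray against the curved upstand until it tips up and leans there, then go behind the upstand and push its top edge back so that it falls over and lies flat on the tray, white flower side up. Do not lift or carry it, and leave the other coaster and the things on the bench where they are.

Things in the scene. Friction and masses are not known exactly. Their poses are not given: they have to be found in the camera images.
- tray: Fixed warming tray on the bench, thin grippy red silicone mat on its floor. Origin at bench height below point foot; x points across the floor towards the upstand, y along it, z up. Flat floor 12 mm above the bench, x -150 to 0 mm, y -110 to 110 mm. At x 0 begins the upstand; behind it bare tray reaches to x = 40 mm.
- foot (a point): Mid-point of the foot line where the tray floor meets the upstand, at floor height (12 mm above the bench). A coaster pushed towards tray +x rides up the upstand with its leading edge; when its lower edge has come to the foot it leans at about 55 degrees over the upstand's top edge and stays there, its upper end about 20 mm higher than the upstand.
- upstand_top (a point): Mid-point of the top edge of the upstand: fixed slippery steel strip 200 mm long along tray y, its face curving up from the foot: 5 mm above the floor at tray x = 9 mm, 13 mm at 16 mm, 24 mm at 22 mm, top edge 34 mm at 25 mm; back at x = 32 mm at most. The upper end of a leaning coaster, pushed from behind towards tray -x, turns about its lower edge past upright and falls flat on the floor.
- coaster: The loose coaster to turn over: stiff tile 68 mm (x) by 66 mm (y), 7 mm thick, 60 to 110 g, brown cork on one side, white with pink and red flowers on the other. Its z axis points out of the cork side (up at the start). Origin at the centre of the flower face. Starts flat on the tray floor, x along the tray's x within 0.15 rad, edge 8 to 35 mm from the foot.
- coaster_center (a point): Centre of the coaster to turn over (half-way through its thickness), same axes.
- finished_center (a point): Centre of the other coaster, same size, which already lies white flower side up beside it on the tray, about 96 mm away along the upstand; leave it alone. Which of the two stands on which side varies.
- saucepan: Loose steel saucepan on the bench, 136 mm across, 75 mm high, with a 130 mm handle; origin at the centre of its underside. Leave it.
- jar: Loose amber jar on the bench, 60 mm across, 85 mm high; origin at the centre of its underside. Leave it.
- cup: Loose blue cup on the bench, 72 mm across, 75 mm high; origin at the centre of its underside. Leave it.
Mind the look-alikes: they are no part of the job. Leave any black or yellow look-alike of the coaster alone.

How it is judged:
By the outcome, as a careful person would: the job done as asked, in the order asked, and still so for the second after the job is handed in, with the robot touching nothing.
It also fails if it takes over 46 s, if anything falls off the work surface, if the arm or the gripper's body presses on something with over 40 N, if the wrist force passes 120 N, or if a joint passes its speed limit or range.

## Working session

There is one attempt and no reset: what is moved stays moved. The work goes in short steps, Python scripts to look and compute and a tool call to move; the robot and the scene stay as the last step left them, time stands still between calls to the robot, and variables do not carry over. Pictures are saved under pics/ and viewed, at most 10 in all, crops included, and the job is handed in when it is done.

Besides the shell and the picture viewer there is one more tool, called after ">>>" in YAML: its name, and indented under it one key for each argument. drive_tool: Moves the arm, as the interface text tells. Its arguments: {"type":"object","properties":{"increments":{"type":"array"},"squeeze":{"type":"number"}},"required":["increments"]}

```bash
mkdir -p pics; ls
python3 - <<'E'
from plant import r,capture,camera_model
import cv2
for n in("scene","top"):
    cv2.imwrite(f"pics/{n}0.png",capture(n)[:,:,::-1]); print(camera_model(n))
s=r.get_state();print(s["time_s"],s["tcp_pos"],s["eef_rot"],s["gripper_width"])
E
```

```text
pics
{'camera_matrix': array([[385.27413612,   0.        , 282.09700051],
       [  0.        , 385.27413612, 215.82942538],
       [  0.        ,   0.        ,   1.        ]]), 'k1': -0.015115342133928266, 'rvec': array([ 1.58795044,  1.69812874, -0.86569437]), 'tvec': array([-0.00907651, -0.26569896,  1.52305279])}
{'camera_matrix': array([[423.88079849,   0.        , 277.14828584],
       [  0.        , 423.88079849, 204.93792816],
       [  0.        ,   0.        ,   1.        ]]), 'k1': -0.08918465777255634, 'rvec': array([ 2.16819636, -2.1774152 ,  0.12805409]), 'tvec': array([0.00702487, 0.56179364, 1.08198548])}
0.1 [ 0.21970164 -0.63779378  0.23671526] [ 1.79914240e+02 -9.27355528e-03 -1.60994644e+02] 0.08757681100752139
```

View pics/scene0.png

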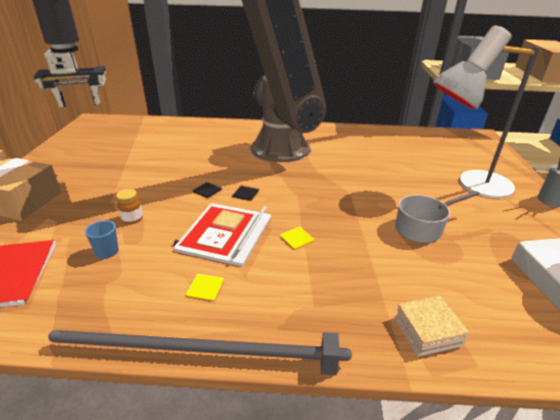

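View pics/top0.png

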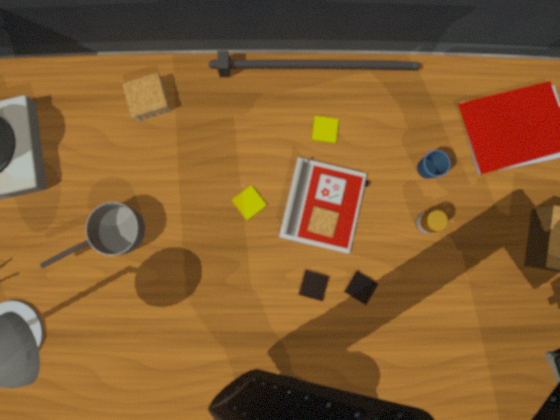

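The top view shows the tray at about (325,205) with the upstand along its left side. The cork coaster is at (323,221) and the flower coaster at (331,189). I'll enlarge the crop to read the corners.

```bash
cat > h.py <<'E'
import numpy as np,cv2
from plant import r,capture,camera_model
def ray(n,uv):
    m=camera_model(n);K=m["camera_matrix"];R=cv2.Rodrigues(m["rvec"])[0]
    d=cv2.undistortPoints(np.array(uv,float).reshape(-1,1,2),K,np.array([m["k1"],0,0,0,0.])).reshape(-1,2)
    return -R.T@m["tvec"],np.c_[d,np.ones(len(d))]@R
def onz(n,uv,z):
    c,d=ray(n,uv);return c+d*((z-c[2])/d[:,2])[:,None]
def proj(n,P):
    m=camera_model(n);return cv2.projectPoints(np.array(P,float).reshape(-1,1,3),m["rvec"],m["tvec"],m["camera_matrix"],np.array([m["k1"],0,0,0,0.]))[0].reshape(-1,2)
def crop(n,x0,y0,w,h,f,out):
    im=capture(n)[y0:y0+h,x0:x0+w,::-1]
    cv2.imwrite(out,cv2.resize(im,None,fx=f,fy=f,interpolation=cv2.INTER_CUBIC))
E
python3 -c "
from h import *
crop('top',270,150,110,105,7,'pics/t1.png')
crop('scene',170,195,110,75,7,'pics/s1.png')
R=cv2.Rodrigues(r.get_state()['eef_rot']*0+1)"
sleep 1
```

```text
(no output)
```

View pics/t1.png

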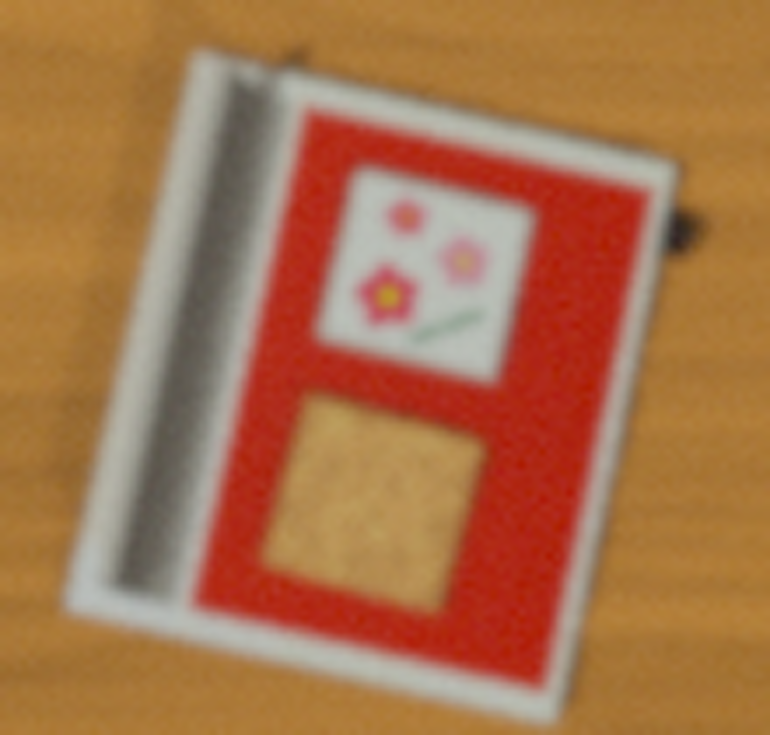

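View pics/s1.png

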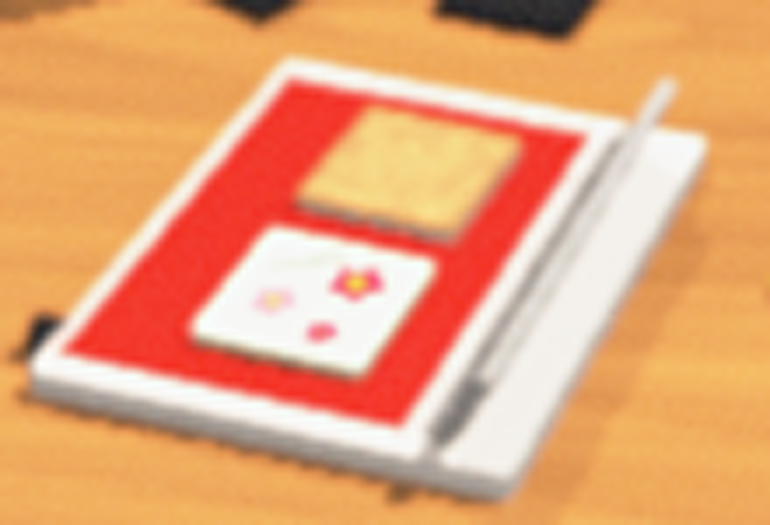

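```bash
cat >> h.py <<'E'
def T(p): return [[270+(a+.5)/7-.5,150+(b+.5)/7-.5] for a,b in p]
def S(p): return [[170+(a+.5)/7-.5,195+(b+.5)/7-.5] for a,b in p]
E
python3 - <<'E'
from h import *
np.set_printoptions(precision=4,suppress=True)
def rep(n,P):
    print(n,P[:,:2].tolist() and P[:,:2].round(4).tolist(),'c',P.mean(0).round(4)); L=[np.linalg.norm(P[i]-P[(i+1)%4])for i in range(4)]
    a=[np.degrees(np.arctan2(*(P[(i+1)%4]-P[i])[[1,0]])) for i in range(4)]; print('  len',np.round(L,4),'ang',np.round(a,1))
rep('outer T',onz('top',T([(200,55),(677,165),(557,722),(68,605)]),.012))
rep('mat T',onz('top',T([(305,107),(655,187),(547,688),(197,605)]),.012))
rep('cork T',onz('top',T([(310,392),(487,440),(443,612),(263,565)]),.019))
rep('flower T',onz('top',T([(355,165),(535,210),(497,385),(316,340)]),.019))
rep('outer S',onz('scene',S([(500,480),(38,360),(290,60),(708,138)]),.012))
rep('mat S',onz('scene',S([(405,427),(62,353),(290,80),(588,135)]),.012))
rep('cork S',onz('scene',S([(450,232),(300,195),(372,103),(522,148)]),.019))
rep('flower S',onz('scene',S([(358,372),(190,328),(270,227),(437,262)]),.019))
E
```

```text
outer T [[0.6926, -0.0529], [0.6493, -0.2371], [0.4358, -0.1856], [0.481, -0.0008]] c [ 0.5647 -0.1191  0.012 ]
  len [0.1892 0.2197 0.1902 0.2178] ang [-103.2  166.4   76.2  -13.8]
mat T [[0.6721, -0.0932], [0.6407, -0.2283], [0.4486, -0.1821], [0.4808, -0.0496]] c [ 0.5606 -0.1383  0.012 ]
  len [0.1387 0.1975 0.1363 0.1962] ang [-103.1  166.5   76.3  -12.8]
cork T [[0.5609, -0.0928], [0.5424, -0.1599], [0.4774, -0.142], [0.4955, -0.0742]] c [ 0.519  -0.1172  0.019 ]
  len [0.0695 0.0674 0.0701 0.068 ] ang [-105.5  164.6   75.1  -15.9]
flower T [[0.6481, -0.1114], [0.6306, -0.1802], [0.5633, -0.1641], [0.5807, -0.0954]] c [ 0.6057 -0.1378  0.019 ]
  len [0.071  0.0691 0.0709 0.0692] ang [-104.3  166.6   75.8  -13.3]
outer S [[0.6929, -0.0536], [0.6409, -0.2335], [0.4316, -0.183], [0.4754, 0.0023]] c [ 0.5602 -0.1169  0.012 ]
  len [0.1872 0.2153 0.1904 0.2246] ang [-106.1  166.4   76.7  -14.4]
mat S [[0.6674, -0.0917], [0.6362, -0.2258], [0.4471, -0.1797], [0.4775, -0.0478]] c [ 0.5571 -0.1362  0.012 ]
  len [0.1376 0.1946 0.1354 0.195 ] ang [-103.1  166.3   77.1  -13. ]
cork S [[0.5587, -0.0924], [0.5393, -0.1558], [0.4718, -0.1392], [0.4992, -0.0722]] c [ 0.5173 -0.1149  0.019 ]
  len [0.0663 0.0695 0.0724 0.0629] ang [-107.1  166.2   67.8  -18.7]
flower S [[0.6465, -0.1123], [0.6262, -0.1793], [0.5614, -0.1631], [0.5784, -0.0943]] c [ 0.6031 -0.1372  0.019 ]
  len [0.07   0.0668 0.0708 0.0704] ang [-106.8  166.    76.1  -14.8]
```

```bash
cat >> h.py <<'E'
from scipy.spatial.transform import Rotation as Ro
TA=np.radians(76.5);FOOT=np.array([.5755,-.0645,.012])
RT=Ro.from_euler('z',TA).as_matrix()
def st():
    s=r.get_state();p=s["tcp_pos"];q=RT.T@(p-FOOT);q[2]-=.011
    print('t',s["time_s"],'tray tip mm',(q*1e3).round(1),'rpy',s["eef_rot"].round(1),'F',s["contact_force"].round(1),'w',round(s["gripper_width"],3));return s
def go(x,y,z,yaw=-103.5):   # tool axis x,y and tip height in tray mm
    s=st();w=FOOT+RT@(np.array([x,y,z+11.])/1e3)
    d=Ro.from_euler('xyz',s["eef_rot"],degrees=True).as_matrix().T@(w-s["tcp_pos"])
    t=-((yaw-s["eef_rot"][2]+180)%360-180)
    print('to',(x,y,z),'scaled shift',(d/.12).round(3),'turn',round(t/360,4))
E
python3 -c "
from h import *
go(-122,44,120)
print(onz('top',[(435,222),(435,163),(545,240)],.08))"
```

```text
t 0.2 tray tip mm [-640.6  212.   214. ] rpy [ 179.9   -0.  -161. ] F [-0.6  0.3  0.6] w 0.087
to (-122, 44, 120) scaled shift [-3.504  2.892  0.786] turn -0.1597
[[ 0.51152235 -0.39488549  0.08      ]
 [ 0.66367993 -0.4020278   0.08      ]
 [ 0.46222128 -0.69129784  0.08      ]]
```

>>> drive_tool:
  increments:
    - [[-0.64,-0.438,0.36,0,0],[-0.64,-0.876,0.723,0,0],[-0.64,-0.876,0.723,0,0]]

```text
time_s: 0.57
tcp_pos: [0.2924, -0.5194, 0.238]
eef_rot: [-180.0, 0.0, -160.8]
contact_force: [0.1, -1.1, 0.7]
gripper_width: 0.0633
gripper_force: 0.0
```

>>> drive_tool:
  increments:
    - [[-0.64,-0.438,0.36,0,0],[-0.64,-0.876,0.723,0,0],[-0.64,-0.876,0.723,0,0]]

```text
time_s: 0.95
tcp_pos: [0.3635, -0.4035, 0.2379]
eef_rot: [-180.0, 0.0, -160.8]
contact_force: [-0.1, -0.6, 0.1]
gripper_width: 0.0335
gripper_force: 0.0
```

>>> drive_tool:
  increments:
    - [[-0.64,-0.438,0.36,0.1,0],[-0.64,-0.876,0.723,0.3,0],[-0.64,-0.876,0.723,0.4,0]]

```text
time_s: 1.32
tcp_pos: [0.4345, -0.2878, 0.1891]
eef_rot: [-180.0, 0.0, -160.9]
contact_force: [-0.1, -0.1, -0.1]
gripper_width: 0.0161
gripper_force: 0.0
```

>>> drive_tool:
  increments:
    - [[-0.64,-0.438,0.36,0,-0.029],[-0.64,-0.876,0.723,0,-0.058],[-0.64,-0.876,0.723,0,-0.087],[-0.64,-0.876,0.723,0.2,-0.116],[-0.64,-0.876,0.723,0.3,-0.145]]

```text
time_s: 1.95
tcp_pos: [0.5041, -0.1735, 0.1523]
eef_rot: [179.9, -0.0, -108.4]
contact_force: [-0.0, -0.3, 0.1]
gripper_width: 0.0158
gripper_force: 0.0
```

```bash
python3 -c "
from h import *
go(-122,44,60)"
```

```text
t 1.95 tray tip mm [-122.6   44.   129.3] rpy [ 179.9   -0.  -108.4] F [-0.  -0.3  0.1] w 0.016
to (-122, 44, 60) scaled shift [-0.005 -0.     0.578] turn -0.0137
```

>>> drive_tool:
  increments:
    - [[-0.64,0,0,0.3,-0.0137],[-0.64,0,0,0.6,-0.0137],[-0.64,0,0,0.85,-0.0137],[-0.64,0,0,0.85,-0.0137]]

```text
time_s: 2.45
tcp_pos: [0.5027, -0.1738, 0.0495]
eef_rot: [179.7, -0.1, -103.9]
contact_force: [-0.3, -0.3, 0.1]
gripper_width: 0.0159
gripper_force: 0.0
```

```bash
python3 -c "
from h import *
crop('scene',165,185,120,85,6,'pics/s2.png')
go(-122,44,3)"
```

```text
t 2.5 tray tip mm [-123.    44.    28.1] rpy [ 1.799e+02 -1.000e-01 -1.039e+02] F [0.2 0.  1.1] w 0.016
to (-122, 44, 3) scaled shift [-0.009 -0.001  0.209] turn -0.0011
```

View pics/s2.png

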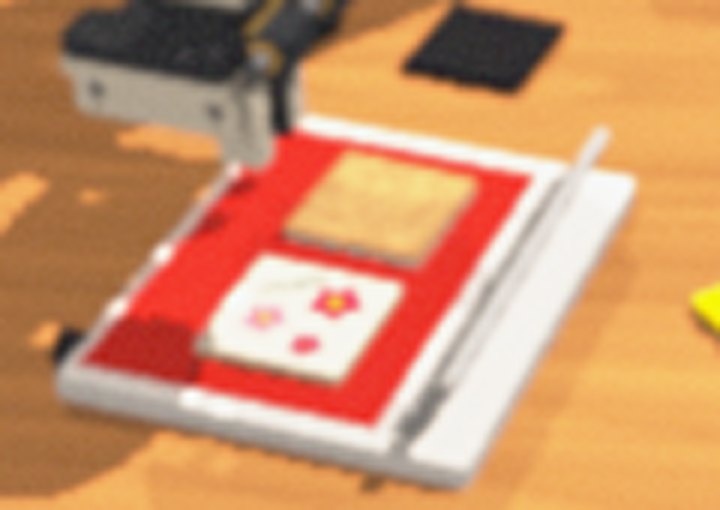

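The picture shows the near finger at about (255,150), behind the cork coaster's trailing edge and lined up with it. I'll lower it and start pushing.

>>> drive_tool:
  increments:
    - [[-0.64,0,0,0.1,0],[-0.64,0,0,0.17,0],[-0.64,0,0,0.205,0],[-0.64,0,0,0.205,0]]

```text
time_s: 3.0
tcp_pos: [0.5042, -0.1731, 0.0268]
eef_rot: [180.0, -0.0, -103.8]
contact_force: [-0.4, 0.1, 0.4]
gripper_width: 0.016
gripper_force: 0.0
```

>>> drive_tool:
  increments:
    - [[-0.64,-0.05,0,0,0],[-0.64,-0.1,0,0,0],[-0.64,-0.15,0,0,0],[-0.64,-0.2,0,0,0],[-0.64,-0.25,0,0,0]]

```text
time_s: 3.62
tcp_pos: [0.5117, -0.1436, 0.0271]
eef_rot: [-180.0, -0.0, -103.8]
contact_force: [-1.2, -1.3, 1.6]
gripper_width: 0.016
gripper_force: 0.7
```

```bash
python3 -c "
from h import *
go(-60,44,3)"
```

```text
t 3.625 tray tip mm [-91.8  43.6   4.1] rpy [-180.    -0.  -103.8] F [-1.2 -1.3  1.6] w 0.016
to (-60, 44, 3) scaled shift [-0.265  0.005  0.009] turn -0.001
```

>>> drive_tool:
  increments:
    - [[-0.64,-0.05,0,0.018,0],[-0.64,-0.1,0,0.018,0],[-0.64,-0.15,0,0.018,0],[-0.64,-0.2,0,0.018,0],[-0.64,-0.26,0,0.018,0]]

```text
time_s: 4.25
tcp_pos: [0.5189, -0.1133, 0.0247]
eef_rot: [180.0, -0.0, -103.9]
contact_force: [-0.4, -2.0, 1.2]
gripper_width: 0.016
gripper_force: 1.1
```

```bash
python3 -c "
from h import *
crop('scene',165,185,120,85,6,'pics/s3.png')
go(-30,44,2)"
```

```text
t 4.3 tray tip mm [-60.   43.5   1.7] rpy [ 180.     0.  -103.9] F [-0.9  1.   0.7] w 0.016
to (-30, 44, 2) scaled shift [-0.25   0.006 -0.003] turn -0.001
```

View pics/s3.png

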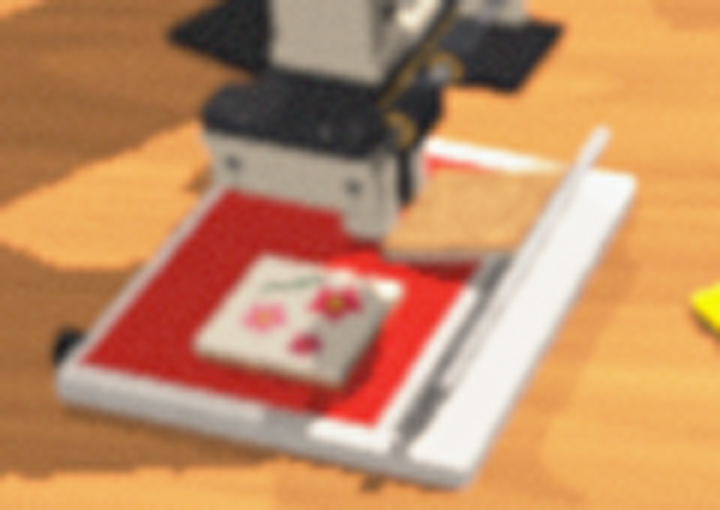

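The cork coaster's leading edge has started up the upstand at about (550,190), and the flower coaster hasn't moved. I'll keep pushing.

>>> drive_tool:
  increments:
    - [[-0.64,-0.05,0,0,0],[-0.64,-0.1,0,0,0],[-0.64,-0.15,0,0,0],[-0.64,-0.2,0,0,0],[-0.64,-0.24,0,0,0]]

```text
time_s: 4.92
tcp_pos: [0.5261, -0.0852, 0.0248]
eef_rot: [-180.0, 0.0, -103.8]
contact_force: [-0.2, 0.2, -0.7]
gripper_width: 0.0161
gripper_force: 0.2
```

```bash
python3 -c "
from h import *
crop('scene',165,185,120,85,6,'pics/s4.png')
go(-16,44,2)"
```

```text
t 4.975 tray tip mm [-31.4  43.1   1.8] rpy [-180.     0.  -103.8] F [-0.1  1.   0.1] w 0.016
to (-16, 44, 2) scaled shift [-0.128  0.008 -0.001] turn -0.0009
```

View pics/s4.png

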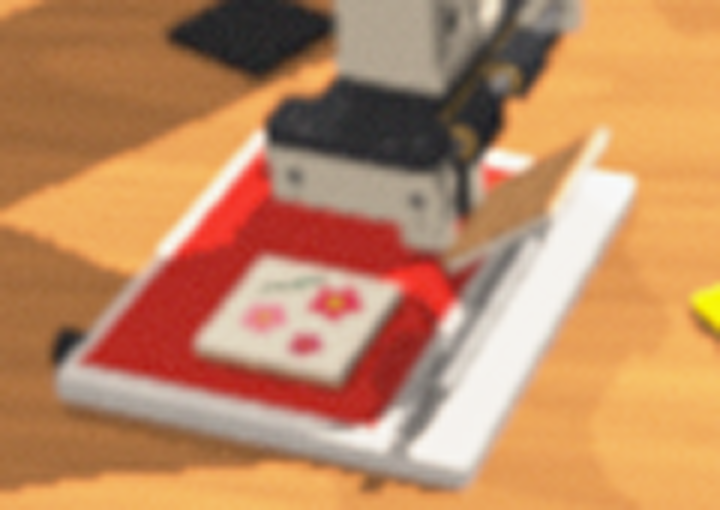

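The coaster is now tilted up on the strip, with its lower edge at about (455,265). I'll push gently the last 14 mm or so to the foot.

>>> drive_tool:
  increments:
    - [[-0.64,-0.03,0,0,0],[-0.64,-0.06,0,0,0],[-0.64,-0.09,0,0,0],[-0.64,-0.115,0,0,0],[-0.64,-0.125,0,0,0]]

```text
time_s: 5.6
tcp_pos: [0.5296, -0.071, 0.0248]
eef_rot: [-180.0, -0.0, -103.8]
contact_force: [-1.1, -0.6, 0.5]
gripper_width: 0.0157
gripper_force: 0.3
```

```bash
python3 -c "
from h import *
crop('scene',165,185,120,85,6,'pics/s5.png')
go(-40,44,2)"
```

```text
t 5.65 tray tip mm [-17.   43.1   1.8] rpy [-180.     0.  -103.8] F [-0.3 -0.5  0. ] w 0.016
to (-40, 44, 2) scaled shift [ 0.192  0.006 -0.002] turn -0.001
```

View pics/s5.png

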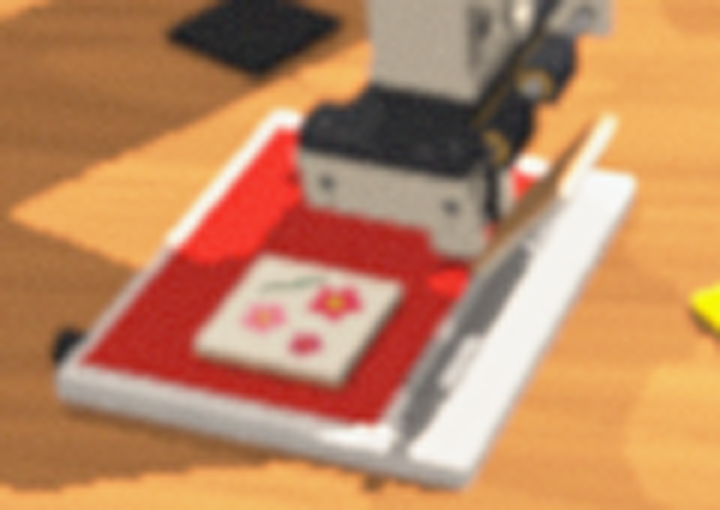

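Run:
```python
from h import *
for e in (0,-3,-6):
  pts=[(e,10,0),(e-5.7,10,4)]
  # upper flower corner: leaning over (25,34)
  a=np.arctan2(34,25-e); pts+=[(e+68*np.cos(a),10,68*np.sin(a)),(e+68*np.cos(a)-7*np.sin(a),10,68*np.sin(a)+7*np.cos(a))]
  W=[FOOT+RT@(np.array(p)/1e3) for p in pts]
  print(e,np.degrees(a).round(),(((proj('scene',W)-[165,185]+.5)*6)-.5).round().tolist())
```

```text
0 54.0 [[480.0, 284.0], [468.0, 274.0], [561.0, 202.0], [549.0, 192.0]]
-3 51.0 [[474.0, 282.0], [462.0, 273.0], [561.0, 206.0], [549.0, 195.0]]
-6 48.0 [[468.0, 281.0], [456.0, 272.0], [560.0, 210.0], [549.0, 199.0]]
```

The coaster leans at about 54°, with its lower edge at the foot; the corners at (477,270) and (565,197) match the predicted positions. I'll back off, rise and go behind the upstand.

>>> drive_tool:
  increments:
    - [[-0.64,0.06,0,0,0],[-0.64,0.18,0,0,0],[-0.64,0.25,0,-0.3,0],[-0.64,0.25,0,-0.65,0],[-0.64,0.25,0,-0.95,0]]

```text
time_s: 6.28
tcp_pos: [0.522, -0.1014, 0.1403]
eef_rot: [-180.0, 0.0, -103.9]
contact_force: [-0.0, -0.8, -0.5]
gripper_width: 0.0156
gripper_force: 0.0
```

>>> drive_tool:
  increments:
    - [[-0.64,-0.3,0,-0.1,0],[-0.64,-0.65,0,-0.1,0],[-0.64,-1,0,-0.1,0],[-0.64,-1,0,-0.1,0]]

```text
time_s: 6.78
tcp_pos: [0.5516, 0.0175, 0.1508]
eef_rot: [-180.0, 0.0, -103.7]
contact_force: [-0.4, -0.6, -0.8]
gripper_width: 0.0156
gripper_force: 0.0
```

```bash
python3 -c "
from h import *
go(72,44,46)"
```

```text
t 6.775 tray tip mm [ 74.1  42.4 127.8] rpy [-180.     0.  -103.7] F [-0.4 -0.6 -0.8] w 0.016
to (72, 44, 46) scaled shift [0.018 0.014 0.682] turn -0.0007
```

>>> drive_tool:
  increments:
    - [[-0.64,0,0,0.3,0],[-0.64,0,0,0.6,0],[-0.64,0,0,0.685,0],[-0.64,0,0,0.685,0]]

```text
time_s: 7.28
tcp_pos: [0.5509, 0.0154, 0.0685]
eef_rot: [180.0, -0.1, -103.9]
contact_force: [-0.0, -0.2, 0.2]
gripper_width: 0.0157
gripper_force: 0.0
```

```bash
python3 -c "
from h import *
crop('scene',165,185,120,85,6,'pics/s6.png')
go(40,44,46)"
```

```text
t 7.325 tray tip mm [72.4 42.  46.4] rpy [-180.     0.  -103.9] F [0.9 0.3 0.3] w 0.016
to (40, 44, 46) scaled shift [0.27  0.015 0.003] turn -0.001
```

View pics/s6.png

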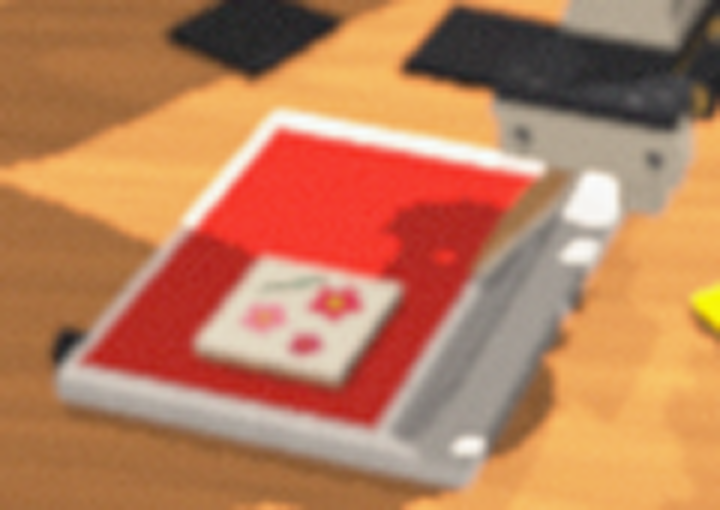

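The coaster is still leaning, with its lower corner at about (480,270). The fingers are behind its upper edge at about (650,200). I'll push back gently.

>>> drive_tool:
  increments:
    - [[-0.64,0.1,0,0,0],[-0.64,0.18,0,0,0],[-0.64,0.25,0,0,0],[-0.64,0.31,0,0,0],[-0.64,0.37,0,0,0]]

```text
time_s: 7.95
tcp_pos: [0.5403, -0.0274, 0.0687]
eef_rot: [-180.0, 0.0, -103.9]
contact_force: [0.3, 0.8, -0.9]
gripper_width: 0.0156
gripper_force: 0.0
```

>>> drive_tool:
  increments:
    - [[-0.64,0.06,0,0,0],[-0.64,0.12,0,0,0],[-0.64,0.18,0,0,0],[-0.64,0.24,0,0,0],[-0.64,0.28,0,0,0]]

```text
time_s: 8.57
tcp_pos: [0.5322, -0.06, 0.0686]
eef_rot: [180.0, -0.0, -103.9]
contact_force: [-0.3, 0.5, 0.3]
gripper_width: 0.0159
gripper_force: 0.0
```

```bash
python3 -c "
from h import *
crop('scene',165,185,120,85,6,'pics/s7.png')
go(75,44,46)"
```

```text
t 8.625 tray tip mm [-6.  43.2 45.6] rpy [ 180.    -0.  -103.9] F [-1.3 -0.3 -0.4] w 0.016
to (75, 44, 46) scaled shift [-0.675  0.011 -0.004] turn -0.0011
```

View pics/s7.png

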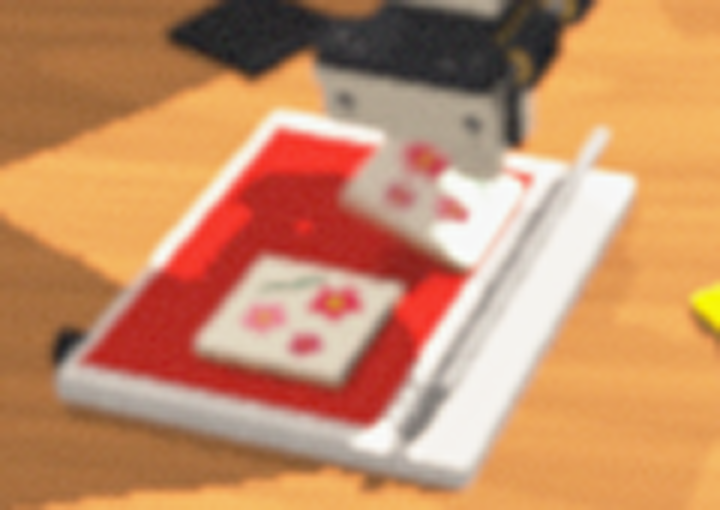

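The coaster is past upright and falling, flower side showing, at about (420,200). I'll rise clear and check the result by measurement, since my ten pictures are used up.

>>> drive_tool:
  increments:
    - [[-0.64,0,0,-0.3,0],[-0.64,0,0,-0.7,0],[-0.64,-0.3,0,-1,0],[-0.64,-0.7,0,-1,0],[-0.64,-1,0,-1,0]]

```text
time_s: 9.25
tcp_pos: [0.5616, 0.0587, 0.1894]
eef_rot: [-179.9, 0.1, -103.8]
contact_force: [1.1, 0.0, -1.3]
gripper_width: 0.0157
gripper_force: 0.0
```

>>> drive_tool:
  increments:
    - [[-0.64,-0.4,0,-0.4,0],[-0.64,-0.8,0,-0.6,0],[-0.64,-1,0,-0.6,0],[-0.64,-1,0,-0.6,0],[-0.64,-1,0,-0.6,0]]

```text
time_s: 9.88
tcp_pos: [0.5892, 0.1729, 0.2595]
eef_rot: [179.9, -0.1, -103.9]
contact_force: [0.6, -0.1, 0.2]
gripper_width: 0.0154
gripper_force: 0.0
```

Run:
```python
from h import *
for n in('scene','top'):
    # rectify floor+7mm plane: 1 px = 1 mm over mat interior x -140..-4, y -100..100
    X,Y=np.meshgrid(np.arange(-138,-3),np.arange(-98,99))
    W=FOOT+(RT@(np.c_[X.ravel(),Y.ravel(),np.full(X.size,7.)]/1e3).T).T
    p=proj(n,W).astype(np.float32);im=cv2.remap(capture(n),p[:,0].reshape(X.shape),p[:,1].reshape(X.shape),cv2.INTER_LINEAR)
    w=((im.min(2)>0.55*im.max(2))&(im.max(2)>80)).astype(np.uint8)
    w=cv2.morphologyEx(w,cv2.MORPH_CLOSE,np.ones((15,15)))
    k,l,s,c=cv2.connectedComponentsWithStats(w)
    for i in range(1,k):
        if s[i,4]>300:
            q=cv2.minAreaRect(np.argwhere(l==i)[:,::-1].astype(np.float32))
            print(n,'centre',(c[i]+[-138,-98]).round(1),'area',s[i,4],'rect',np.round(q[1],1),round(q[2],1),'std',im[l==i].std(0).round(),'mean',im[l==i].mean(0).round())
    b=(im[...,0]>1.3*im[...,2])&(im[...,1]>.5*im[...,0])&(im[...,1]>.6*im[...,0]);print(n,'cork px',b.sum())
st()
```

```text
scene centre [-55.5  13.7] area 13794 rect [182. 134.] 90.0 std [16. 44. 49.] mean [239. 209. 200.]
scene cork px 3254
top centre [-41.8  43.5] area 6259 rect [196. 134.] 90.0 std [10. 32. 34.] mean [201. 176. 170.]
top centre [-63.6 -46.1] area 5090 rect [71. 73.] 90.0 std [18. 33. 35.] mean [188. 167. 157.]
top cork px 3163
t 9.975 tray tip mm [233.7  41.8 237. ] rpy [ 180.    -0.  -103.9] F [ 0.4 -0.4 -1. ] w 0.016
```

Run:
```python
from h import *
for n in('top','scene'):
    X,Y=np.meshgrid(np.arange(-148,12,4),np.arange(-104,105,5))
    W=FOOT+(RT@(np.c_[X.ravel(),Y.ravel(),np.full(X.size,7.)]/1e3).T).T
    p=proj(n,W).astype(np.float32);im=cv2.remap(capture(n),p[:,0].reshape(X.shape),p[:,1].reshape(X.shape),cv2.INTER_LINEAR).astype(int)
    R,G,B=im[...,0],im[...,1],im[...,2]
    c=np.where(G<.4*R,'.',np.where(B>.75*R,'W',np.where(G-B>25,'k','p')))
    print(n);print('\n'.join(f'{y:5d} '+''.join(q) for y,q in zip(Y[:,0],c)))
```

```text
top
 -104 pWWWWWWWWWWWWWWWWWWWWWWWWWWWWWWWWWWWWWWW
  -99 WWppppppppppppppppppppppppppppppppppWWWW
  -94 Wpp................................ppWWW
  -89 Wpp................................ppWWW
  -84 Wpp...........pppppppppppppppp.....ppWWW
  -79 Wpp.........pppppppppppWWWWWWpp....ppWWW
  -74 ppp.........pWWWWWWWWWWWWWWWWWp....ppWWW
  -69 ppp.........pWWWWWWWWWWpppWWWWp....ppWWW
  -64 ppp.........pWWWWWWWWWWpppWWWWp....ppWWW
  -59 ppp.........pWWWppppWWWWWWWWWWp....ppWWW
  -54 ppp.........pWWWppppWWWWWWWWWWp....ppWWW
  -49 ppp.........pWWWpppWWWWWWWWWWWp....ppWWW
  -44 ppp.........pWWWWWWWWWWWppWWWWp....ppWWW
  -39 ppp.........pWWWWWWWWWppkppWWWp....pWWWW
  -34 ppp.........pWWWWWWWWWpkkkpWWWp....pWWWW
  -29 pWp.........pWWWWWWWWWppppWWWWp....pWWWW
  -24 ppp.........pWWWWWWWWWWWWWWWWWp....pWWWW
  -19 ppp.........pWWWWWWWWWWWWWWWWWp....pWWWW
  -14 Wpp.........pWWWWWWWWWWWWWWWWpp....pWWWW
   -9 WWp..........ppppppppp.pp..........pWWWW
   -4 WWp................................pWWWW
    1 WWp................................pWWWW
    6 WWp................................pWWWW
   11 WWp......
[... 2157 characters left out ...]
1 kWWp............pWWWWWppWWWWWWWWWWWppWWW
   36 kWWp............pWWWWWWWWWWWWWWWWWWppWWW
   41 kWWp............pWWWWWWWWWWWWWWWWWWppWWW
   46 kWWp............pWWWWWWWWWWWWWWWWWWppWWW
   51 kWWp............pWWWWWpWWWWWWWWWWWWppWWW
   56 kWWp............pWWWWppkpWWWWWWWWWWppWWW
   61 kWWp............pWWWWpkkpWWWWWWWWWWppWWW
   66 kWWp............pWWWWWppWWWWWWWWWWWppWWW
   71 kWWp............pWWWWWWWWWWWWWWWWWWppWWW
   76 kWWp............pWWWWWWWWWWWWWWWWWWppWWW
   81 kWWp............ppWWWWWWWWWWWWWWWWp.pWWW
   86 kWWpp.pppppppp..pppppppppppppppppppppWWW
   91 kWWppppppWpppWppppppppppppWpppWpppppWWWW
   96 kWWWWWWWWWWWWWWWWWWWWWWWWWWWWWWWWWWWWWWW
  101 kWWWWWWWWWWWWWWWWWWWWWWWWWWWWWWWWWWWWWWW
```

```bash
python3 -c "
from plant import job
print(job.close_job())"
```

```text
the job is handed in; nothing more can be done
None
```

The coaster was tipped up against the upstand and pushed over from behind; both cameras show it lying flat, white flower side up, with the other coaster unmoved, and the job was handed in at about 10 s (limit 46 s).

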